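# Pry up the grinder rail and shim its foot

### The job

The red levelling foot at the free end of the grinder's rail beam needs a shim under it. Take the blue pry bar, lay it over the green fulcrum block with its bright tip under the beam and, keeping hold of it, press its handle end down, so that the foot comes well clear of the table; the bar's own weight will then hold the beam up. Let go and slide the yellow-gripped shim flat on the table under the foot until the foot is well over the middle of its plate; the bar may stay where it is.

Things in the scene. Friction and masses are not known exactly. Their poses are not given: they have to be found in the camera images.
- foot (a point): Centre of underside of red foot (disc 36 mm wide, 10 thick) at the beam's free end; on the table at start. x points along the beam to its hinge (250 mm off, 50 up), y left, z up. Foot hangs from a 24 mm wide tongue ending at x = -12 (screw top 72 high). Beam: from x = 15 mm, 40 wide, underside 34 and top 69 mm up, 1.0 to 1.3 kg, swings up freely, falls back if not held.
- fulcrum: Green block fixed right (-y) of the beam, 60 mm from its centre line, 35 to 65 mm along it from the foot. Origin: centre of underside. Ridge 30 mm high, 70 mm long along its x axis (parallel to the beam), rounded to 10 mm radius; base 36 mm wide. Its y axis points to the beam. Lay the bar square across it, 70 mm of tip end past the ridge, tip about 17 degrees down to enter.
- pry_bar: Blue steel bar 400 long, 20 wide, 12 mm thick (last 60 mm at the bright tip 8 thick, flush below), 0.75 kg, black handle end. Origin: centre of underside, about its balance point; x to the tip, z up. Starts level on wooden blocks 20 mm high, 110 mm either side of its middle: grip the middle. Handle end pressed to the table (5 degrees) lifts the foot about 13 mm, and it stays down.
- shim: Shim with YELLOW grip: steel plate 100 (x) by 50 (y) by 6 mm, flat on the table, 0.14 kg; upright grip 14 (x) by 24 (y) mm centred at x = -43 mm, top 51 mm above the underside. Origin: centre of the plate's underside; x points from the grip to the free end, z up. The foot belongs at about x = +20 mm. Shims with red and white grips are the wrong thickness.
Mind the look-alikes: they are no part of the job. Leave any pink or purple look-alike of the fulcrum alone.

How it is judged:
By the outcome, as a careful person would: the job done as asked, in the order asked, and still so for the second after the job is handed in, with the robot touching nothing.
It also fails if it takes over 58 s, if anything falls off the work surface, if the arm or the gripper's body presses on something with over 40 N, if the wrist force passes 120 N, or if a joint passes its speed limit or range.

### The arm

A 6-joint arm with a two-finger parallel gripper is mounted at the origin on the work surface. World frame = base frame: x ahead of the robot, y to its left, z up, the work surface at z = 0. Lengths are in m, angles in rad, forces in N, time in s.
With the tool pointing down it reaches from about 0.375 to 0.975 m from the base axis. Payload 3.8 kg.
Tool frame: the origin (TCP) lies midway between the tips of the shut fingers; the grasp point (between the pads) lies 19 mm behind it (r.grip_depth is the distance from the TCP to the grasp point, in m); z points along the fingers, y is the line along which they close (so a half turn about z gives the same grasp; the last joint's range is limited). The gripper opens to 85 mm and grips with 20 to 120 N. Pads are 22 mm wide; open, the fingers measure 114 mm over their backs; the gripper's body (76 mm by 85 mm) begins 54 mm behind the grasp point. The pads swing forward as they close: fully open they stand 13 mm farther back than shut.
Start: joints at [1.197, 0.264, 1.604, -0, 1.274, -0.037], TCP at [0.223, 0.637, 0.231] pointing down, gripper open.
Joint ranges: [-2.63, 2.63], [-0.94, 2.18], [0.31, 2.57], [-1.31, 4.45], [0, 2.66], [-2.55, 2.55]. Speed limits (rad/s): [2.57, 2.57, 3.14, 3.14, 3.14, 3.14].

### API

Orientations are given as a unit quaternion [w, x, y, z].
In Python, from plant import r gives the robot as it stands. Calls block until the motion is done:
- r.move_to(position, orientation): joint-space move of the TCP to a pose.
- r.move_l(position, rotation=None, vel=0.15): straight line of the TCP; rotation=None keeps the orientation; vel is the mean speed in m/s.
- r.move_joints(angles): joint-space move.
- r.gripper_to(opening, f_grip=None): opening from 0.0 (shut) to 1.0 (fully open); f_grip is the grip in N (None keeps the last); returns when the fingers have stopped.
- r.dwell(seconds).
- r.inverse_kinematics(position, orientation): joint angles nearest the present ones, or None.
- r.snapshot(name): name is "scene" or "top"; returns a dict with "image" (384x512x3 uint8, red, green, blue), "fx", "fy", "cx", "cy" (pixels), "dist" ([k1, k2, p1, p2, k3] as OpenCV has them; the pictures are not rectified), "xyz" and "orientation" of the camera in the world. Camera axes: x right, y down, z forward; pixel columns grow to the right and rows downward; lengths in m; the calibration is good to about 2 mm. A picture is of the moment at which its call begins. There is no depth.
A pose or a line that the arm cannot do raises r.MotionError and nothing moves.
- r.job_done(): hands the job in; it is judged then, once.
Readings, each from a call of its own:
- r.get_time(): time.
- r.get_joint_pos(): joint angles.
- r.get_dq(): joint speeds.
- r.get_tau(): joint torques, N m.
- r.get_ee_pos(): TCP position.
- r.get_orientation(): TCP orientation.
- r.get_contact_force(): force on the tool from outside, world axes, zero at the start.
- r.get_ft_torque(): the same for the moment, N m.
- r.get_grip_width(): opening from 0.0 (shut) to 1.0 (fully open).
- r.get_finger_force(): force on a finger pad.
Only numpy, scipy, OpenCV 4.12 (cv2) and the standard library are available. Lean on these libraries where they do the work, as an engineer would, in place of code of your own. Each camera call takes 0.05 s, during which the arm holds its last target. There are 200 camera calls.

## Working session

There is one attempt and no reset: what is moved stays moved. The work goes in short steps, each a Python script; the robot and the scene stay as the last script left them, time stands still between calls to the robot, and variables do not carry over. Pictures are saved under pics/ and viewed, at most 10 in all, crops included, and the job is handed in when it is done.

```bash
mkdir -p pics; ls; python3 - <<'E'
from plant import r
import cv2
for n in("scene","top"):
    s=r.snapshot(n); cv2.imwrite(f"pics/{n}0.png",cv2.cvtColor(s["image"],cv2.COLOR_RGB2BGR))
    print({k:v for k,v in s.items() if k!="image"})
    cv2.imwrite(f"pics/{n}0b.png",cv2.resize(cv2.cvtColor(s["image"],cv2.COLOR_RGB2BGR),(800,600),interpolation=cv2.INTER_CUBIC))
E
```

```text
pics
{'fx': 438.8874903874712, 'fy': 438.8874903874712, 'cx': 249.17029282723183, 'cy': 196.8004396881596, 'dist': array([-0.04880197,  0.        ,  0.        ,  0.        ,  0.        ]), 'xyz': array([ 0.99328439, -0.47645441,  0.97683839]), 'orientation': array([-0.2822096 ,  0.89828194,  0.32095007, -0.10216823])}
{'fx': 414.45290412127923, 'fy': 414.45290412127923, 'cx': 256.22661560497477, 'cy': 190.60846505422174, 'dist': array([0.04326143, 0.        , 0.        , 0.        , 0.        ]), 'xyz': array([0.46857423, 0.04563633, 1.00650438]), 'orientation': array([ 0.0389741 , -0.69591715,  0.71615269, -0.03613398])}
```

View pics/scene0b.png

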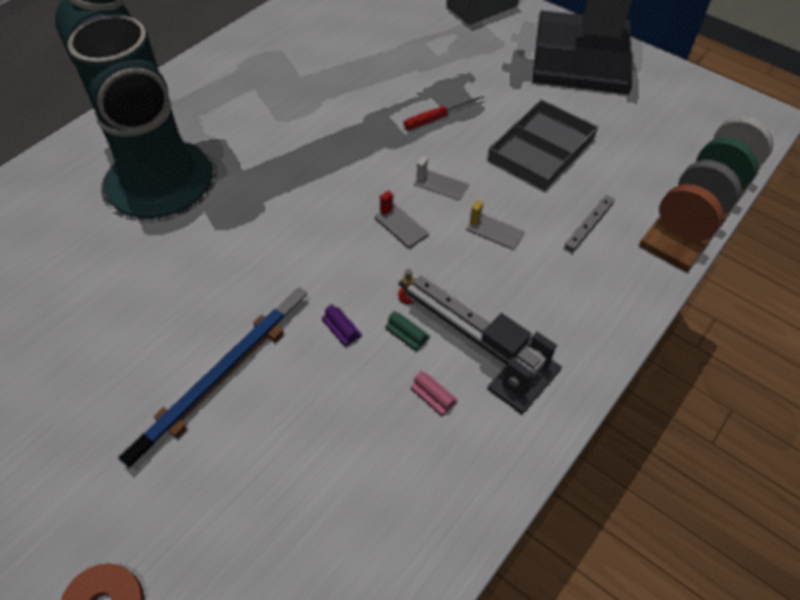

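View pics/top0b.png

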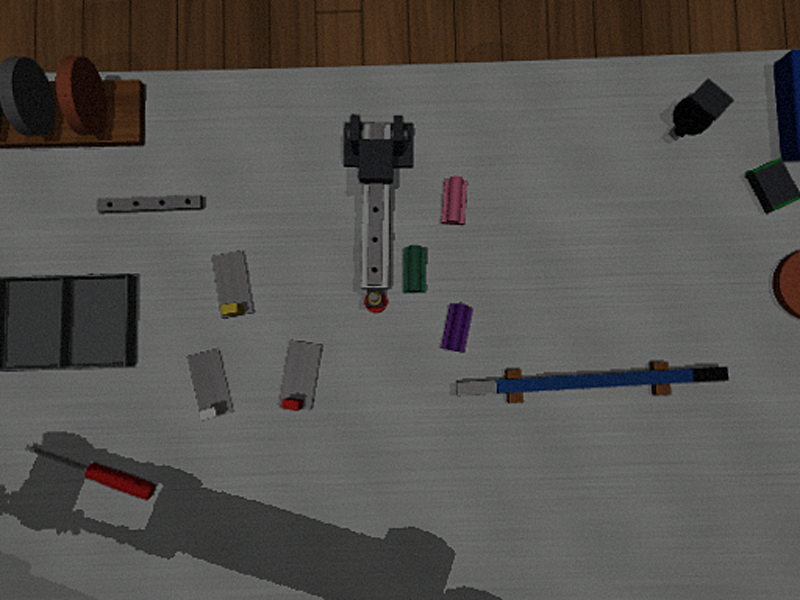

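Candidates, as 800x600 top-view pixels:
- **Fulcrum:** green (415,269). The pink (454,200) and purple (457,327) blocks are look-alikes.
- **Shim:** yellow grip (233,285). The white (210,382) and red (300,375) ones are the wrong thickness.
- **Pry bar:** the only blue bar, tip (457,387) and handle (727,373). The grey perforated strip (152,204) is not it.
- **Foot:** the red disc (376,300). The red screwdriver is not it.

Next I'll segment by colour and measure.

```bash
cat > h.py <<'E'
import numpy as np, cv2
from scipy.spatial.transform import Rotation as R
def rot(q): return R.from_quat([q[1],q[2],q[3],q[0]])
def rays(s,px):
    K=np.array([[s["fx"],0,s["cx"]],[0,s["fy"],s["cy"]],[0,0,1]])
    u=cv2.undistortPoints(np.array(px,float).reshape(-1,1,2),K,s["dist"])[:,0]
    return rot(s["orientation"]).apply(np.c_[u,np.ones(len(u))])
def onz(s,px,z):
    d=rays(s,px); c=s["xyz"]; return (c+d*((z-c[2])/d[:,2])[:,None])[:,:2]
def proj(s,P):
    K=np.array([[s["fx"],0,s["cx"]],[0,s["fy"],s["cy"]],[0,0,1]])
    Ri=rot(s["orientation"]).inv()
    return cv2.projectPoints(np.array(P,float).reshape(-1,1,3),Ri.as_rotvec(),-Ri.apply(s["xyz"]),K,s["dist"])[0][:,0]
def mask(s,lo,hi,box=None):   # HSV bounds, box x0,y0,x1,y1 native px
    m=cv2.inRange(cv2.cvtColor(s["image"],cv2.COLOR_RGB2HSV),lo,hi)
    if box: k=np.zeros_like(m);k[box[1]:box[3],box[0]:box[2]]=255;m&=k
    return m
def pts(m):
    n,l,st,_=cv2.connectedComponentsWithStats(m)
    i=1+np.argmax(st[1:,4]); y,x=np.nonzero(l==i); return np.c_[x,y].astype(float)
def rect(xy):  # centre, long-axis angle deg, L,W in mm
    (c,(w,h),a)=cv2.minAreaRect((xy*1000).astype(np.float32))
    if w<h: w,h,a=h,w,a+90
    return np.round(c,1),round((a+90)%180-90,1),round(w,1),round(h,1)
E
python3 - <<'E'
from plant import r
from h import *
s=r.snapshot("top")
def go(n,lo,hi,z,box=None):
    p=pts(mask(s,lo,hi,box)); xy=onz(s,p,z); print(n,len(p),rect(xy),'mean',np.round(xy.mean(0)*1000,1))
    return p
S=.64
b=lambda *a:[int(v*S) for v in a]
go('blue',(105,100,40),(125,255,255),.032,b(440,340,740,410))
go('green',(65,60,30),(90,255,255),.02,b(390,230,440,300))
go('yellow',(18,100,60),(35,255,255),.051,b(205,240,265,325))
go('redfoot',(0,120,50),(10,255,255),.01,b(350,280,400,320))
# brightness-based: shim plate, bar tip, beam
g=cv2.cvtColor(s["image"],cv2.COLOR_RGB2HSV)
im=cv2.cvtColor(s["image"],cv2.COLOR_RGB2BGR)
c1=cv2.resize(im[150:215,130:290],None,fx=5,fy=5,interpolation=cv2.INTER_CUBIC)
c1=cv2.resize(im[70:260,125:305],(576,600*190//190),interpolation=cv2.INTER_CUBIC)
cv2.imwrite('pics/crop1.png',c1)
for p in [(457,387),(727,373),(376,300),(375,270),(375,210)]: print(p,onz(s,[[p[0]*S,p[1]*S]],.03))
E
```

```text
blue 1073 (array([ 441.3, -236. ]), -88.1, 289.0, 19.8) mean [ 441.4 -236.7]
green 395 (array([619.6,  25.7]), -1.7, 70.5, 33.8) mean [620.  26.]
yellow 64 (array([563.1, 303.1]), 89.9, 23.0, 13.9) mean [563.2 302.6]
redfoot 42 (array([566.9,  87.2]), -86.9, 34.3, 23.6) mean [564.2  87. ]
(457, 387) [[ 0.43657689 -0.03261247]]
(727, 373) [[ 0.44717346 -0.43111691]]
(376, 300) [[0.57054011 0.08508628]]
(375, 270) [[0.61652107 0.08548636]]
(375, 210) [[0.70967683 0.08320235]]
```

View pics/crop1.png

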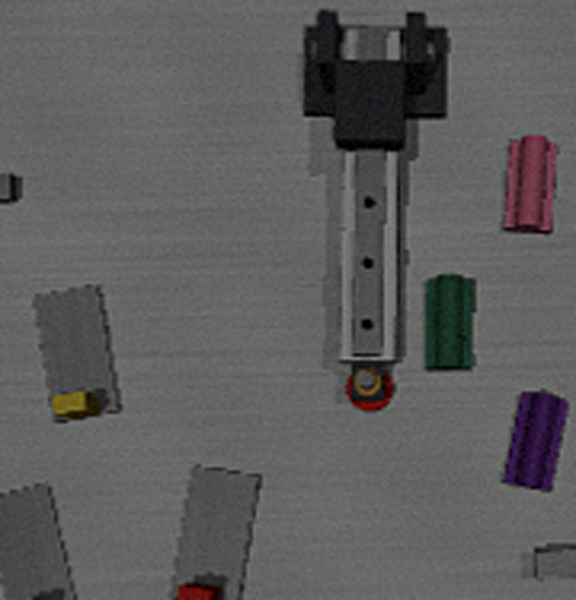

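The crop confirms the choices: green fulcrum at crop (450,322), red foot at (370,388), and yellow-gripped shim with plate corners (34,295), (100,286), (120,411), (54,420). Next I'll turn these into poses, check IK and grasp the bar.

```bash
cat > g.py <<'E'
from h import *
def crop(p): p=np.array(p,float); return np.c_[125+p[:,0]/3.2-.34, 70+p[:,1]/(600/190)-.34]
def frame(yaw,tipdown=0): return R.from_euler('z',yaw)*R.from_euler('y',tipdown)
def tool(B,flip): return B*R.from_matrix(np.diag([-1,1,-1] if flip else [1,-1,-1]))
def q(Rt): x,y,z,w=Rt.as_quat(); return [w,x,y,z]
E
python3 - <<'E'
from plant import r
from g import *
s=r.snapshot("top")
h=onz(s,crop([(370,202),(368,263),(367,324)]),.069); d=h[0]-h[2]; print('holes',h,'yaw',np.degrees(np.arctan2(d[1],d[0])))
print('foot',onz(s,crop([(370.5,388)]),.01))
print('beam end edge mid', onz(s,crop([(341,359),(403,361)]),.069))
print('ridge', onz(s,crop([(449.5,275),(449,369),(449.5,322)]),.025))
c=onz(s,crop([(34,295),(100,286),(120,411),(54,420)]),.004); print('shim',c,c.mean(0)); d=(c[0]+c[1]-c[2]-c[3]);print('yaw',np.degrees(np.arctan2(d[1],d[0])))
# scene-camera cross-check of colours
t=r.snapshot("scene")
for n,lo,hi,z,b in [('blue',(105,100,40),(125,255,255),.03,(90,190,190,290)),('green',(65,60,30),(95,255,255),.018,(240,195,280,225)),('yellow',(18,100,60),(35,255,255),.032,(295,125,315,148))]:
    p=pts(mask(t,lo,hi,b)); xy=onz(t,p,z); print(n,len(p),rect(xy))
yaw=np.radians(91.9)
for f in (0,1):
    Q=q(tool(frame(yaw),f)); print(f,r.inverse_kinematics([.4416,-.232,.15],Q), r.inverse_kinematics([.62,-.10,.1],q(tool(frame(np.radians(88.5),.297),f))), r.inverse_kinematics([.62,-.10,.02],q(tool(frame(np.radians(88.5),-.087),f))))
print(r.get_time())
E
```

```text
holes [[0.70184552 0.08099986]
 [0.65668375 0.08354984]
 [0.61190212 0.08535547]] yaw -2.772446117204436
foot [[0.57136295 0.08640571]]
beam end edge mid [[0.58692125 0.10448644]
 [0.58418709 0.06037647]]
ridge [[0.65445599 0.02440492]
 [0.58253645 0.02697584]
 [0.61836016 0.02550706]]
shim [[0.65177383 0.34174818]
 [0.65744515 0.29153135]
 [0.55973588 0.27675573]
 [0.55427016 0.32650956]] [0.60580625 0.30913621]
yaw 8.740853338665373
blue 848 (array([ 437.5, -234.8]), -88.4, 289.0, 22.6)
green 306 (array([615.6,  21.2]), -2.5, 74.2, 34.9)
yellow 70 (array([559.2, 300.9]), -64.2, 58.0, 16.5)
0 [-5.33668229e-01 -3.05676707e-03  2.06063683e+00 -4.44089210e-16
  1.08401259e+00 -5.66829485e-01] [-0.03723682  0.29328296  1.85328547 -0.35055905  1.02000873  0.17752311] [-0.24661344  0.3895861   1.86562846  0.10774698  0.90826931 -0.2876795 ]
1 None None None
0.25
```

```bash
cat >> g.py <<'E'
F=np.array([.618,.0255]); YB=np.radians(87.8); BW=np.radians(-2.2); FOOT=np.array([.5705,.087])
DZ=.008-.020   # TCP z minus bar underside, in bar frame
def barpose(th,slide=0,clear=0,up=0):
    B=frame(YB,th); X=B.apply([1,0,0]); Z=B.apply([0,0,1])
    O=np.r_[F,.02]+(.01+clear)*Z-(.130+.01*th+slide)*X+[0,0,up]
    return O+DZ*Z, q(tool(B,0))
E
python3 - <<'E'
from plant import r
from g import *
Q=q(tool(frame(np.radians(91.7)),0)); c=[.4405,-.232]
r.move_to(c+[.10],Q); r.move_l(c+[.008],vel=.12); 
f0=r.get_contact_force()
r.gripper_to(0,100); print('w',r.get_grip_width(),r.get_finger_force(),f0,r.get_ee_pos())
r.move_l(c+[.12],vel=.12); print('lift',r.get_contact_force(),r.get_ft_torque())
th=np.radians(17)
for a in [(th,.12,.003,.05),(th,.12,.003),(th,0,.003),(th,),(0,),(np.radians(-5.2),)]:
    p,o=barpose(*a); print(np.round(p,3),r.inverse_kinematics(p,o) is not None)
p,o=barpose(th,.12,.003,.05); r.move_to(p,o); print(r.get_time())
for n in("top","scene"):
    s=r.snapshot(n); cv2.imwrite(f"pics/{n}1.png",cv2.cvtColor(s["image"],cv2.COLOR_RGB2BGR))
a,b=[cv2.imread(f"pics/{n}1.png") for n in("top","scene")]
cv2.imwrite("pics/v1.png",np.hstack([cv2.resize(a[60:270,200:480],(400,300)),cv2.resize(b[130:320,130:383],(400,300))]))
# expected tip point
B=frame(YB,th);O=p-DZ*B.apply([0,0,1])
for n in("top","scene"): print(n,proj(r.snapshot(n),[O+B.apply([.2,0,.008]),O+B.apply([-.2,0,.012])]))
E
```

```text
w 0.21545201521572788 97.88043737411499 [-0.13540468 -0.3273064  -0.51902809] [ 0.43992836 -0.23204331  0.00853427]
lift [-0.32650475  0.23089812 -7.43980252] [0.08759976 0.02764362 0.01704554]
[ 0.609 -0.216  0.145] True
[ 0.609 -0.216  0.095] True
[ 0.613 -0.101  0.06 ] True
[ 0.613 -0.102  0.057] True
[ 0.613 -0.104  0.018] True
[ 0.613 -0.103  0.006] True
6.7667
top [[285.97113805 166.41348965]
 [493.90272775 157.35547966]]
scene [[249.50368272 202.1669304 ]
 [110.25299823 294.72553933]]
```

View pics/v1.png

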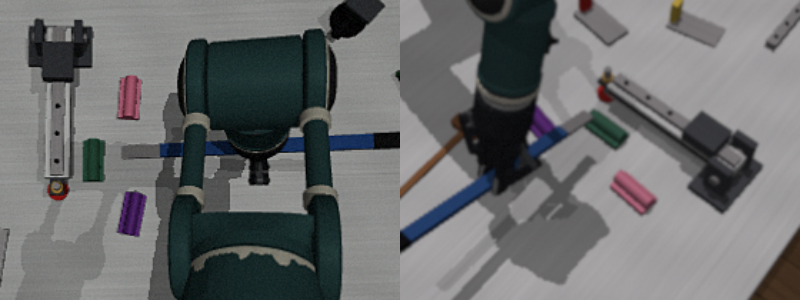

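The left half shows the tip at native top pixel (286,166), against a predicted (286.0,166.4), so the held bar's pose is known. Now I'll insert the bar and lever down.

```bash
python3 - <<'E'
from plant import r
from g import *
D=np.radians
def go(*a,vel=.12):
    p,o=barpose(*a); r.move_l(p,o,vel=vel); f=r.get_contact_force(); print(np.round(np.degrees(a[0]),1),a[1:],np.round(f,1),np.round(r.get_ee_pos()-p,4)); return f
go(D(17),.12,.003)
f=go(D(17),.06,.003); f=go(D(17),0,.003); f=go(D(17),0,.0005,vel=.03)
if np.linalg.norm(f-[0,0,-7.4])<12:
    for t in (12,8,4,1,-2,-4,-4.6,-5,-5.3,-5.6):
        f=go(D(t),vel=.06)
        if f[2]>40: break
print(r.get_time(),r.get_ft_torque())
for n in("top","scene"):
    s=r.snapshot(n); cv2.imwrite(f"pics/{n}2.png",cv2.cvtColor(s["image"],cv2.COLOR_RGB2BGR))
a,b=[cv2.imread(f"pics/{n}2.png") for n in("top","scene")]
cv2.imwrite("pics/v2.png",np.hstack([cv2.resize(a[60:270,200:480],(400,300)),cv2.resize(b[130:280,200:400],(400,300))]))
E
```

```text
17.0 (0.12, 0.003) [ 0.6 -0.7 -7.4] [-0.0003 -0.0003 -0.0002]
17.0 (0.06, 0.003) [ 0.4 -0.4 -8.1] [ 0.0005 -0.      0.0006]
17.0 (0, 0.003) [-0.1 -0.3 -7.9] [ 0.0002 -0.0003  0.0002]
17.0 (0, 0.0005) [-0.1  0.1 -6.1] [-0.     -0.0008  0.0001]
12.0 () [-0.2 -1.  -6.3] [-0.0004 -0.0011  0.0002]
8.0 () [ 0.8 -0.6 -5.8] [-0.0004 -0.0005  0.0001]
4.0 () [ 0.8  4.9 -6. ] [0.0003 0.0011 0.0002]
1.0 () [ 0.6  4.7 -5.4] [0.0003 0.0008 0.0003]
-2.0 () [ 0.3  4.1 -3.6] [0.0003 0.0005 0.0005]
-4.0 () [ 1.2  5.1 -3.7] [0.0003 0.0004 0.0005]
-4.6 () [ 1.5  5.  -4.6] [0.0004 0.0004 0.0004]
-5.0 () [ 1.7  5.5 -3. ] [0.0003 0.0005 0.0002]
-5.3 () [ 1.8  5.3 -1.7] [0.0005 0.0004 0.0006]
-5.6 () [-1.   6.   2.5] [0.0004 0.0004 0.0012]
11.8167 [0.76941508 0.16848404 0.01128297]
```

View pics/v2.png

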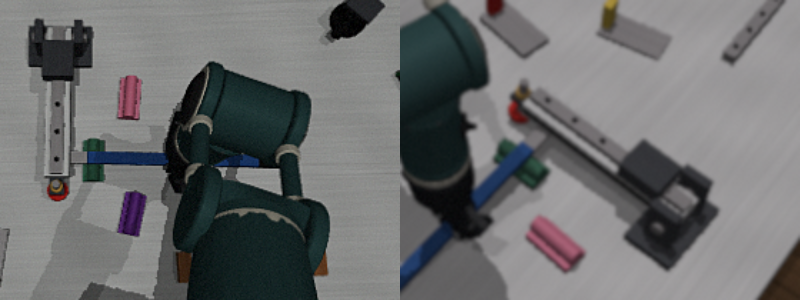

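The picture shows the tip under the beam, the beam raised and the handle on the table. I'll release, back off along the tool axis, check that it holds, and fetch the shim.

```bash
cat >> g.py <<'E'
def grip_pos(c,yaw,z): return [c[0]-.043*np.cos(yaw),c[1]-.043*np.sin(yaw),z]
E
python3 - <<'E'
from plant import r
from g import *
r.gripper_to(0.7); p=np.array(r.get_ee_pos()); z=rot(r.get_orientation()).apply([0,0,1])
r.move_l(p-.12*z,vel=.15)
yaw=np.radians(8.74); c=np.array([.6058,.3091])
xb=np.array([np.cos(BW),np.sin(BW)])
sh=lambda back: FOOT-(.020+back)*xb
best=None
for f in (0,1):
    J=[r.inverse_kinematics(P,q(tool(frame(y),f))) for P,y in [(grip_pos(c,yaw,.12),yaw),(grip_pos(sh(.075),BW,.1),BW),(grip_pos(sh(0),BW,.018),BW)]]
    print(f,[None if j is None else np.round(j,2) for j in J])
    if all(j is not None for j in J) and best is None: best=f
print('flip',best)
o=q(tool(frame(yaw),best)); r.move_to(grip_pos(c,yaw,.12),o)
for n in("top","scene"):
    s=r.snapshot(n); cv2.imwrite(f"pics/{n}3.png",cv2.cvtColor(s["image"],cv2.COLOR_RGB2BGR))
a,b=[cv2.imread(f"pics/{n}3.png") for n in("top","scene")]
cv2.imwrite("pics/v3.png",np.hstack([cv2.resize(a[60:270,120:400],(400,300)),cv2.resize(b[150:240,215:335],(400,300))]))
print(r.get_time())
E
```

```text
0 [array([ 0.45,  0.29,  1.79, -0.  ,  1.07,  1.87]), array([ 0.15, -0.06,  2.21, -0.  ,  0.98,  1.76]), array([ 0.13,  0.2 ,  2.12, -0.  ,  0.82,  1.74])]
1 [array([ 0.45,  0.29,  1.79, -0.  ,  1.07, -1.27]), array([ 0.15, -0.06,  2.21, -0.  ,  0.98, -1.38]), array([ 0.13,  0.2 ,  2.12, -0.  ,  0.82, -1.41])]
flip 0
15.3083
```

View pics/v3.png

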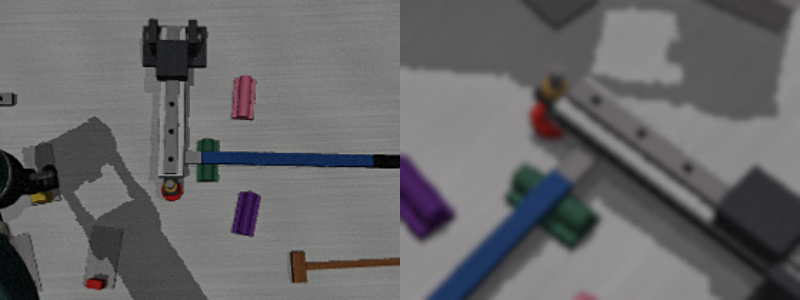

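The bar holds the beam up with the robot clear. I'll measure the lift from the foot's shift in the scene view, grasp the shim, carry it to the front of the foot and look.

```bash
python3 - <<'E'
from plant import r
from g import *
t=r.snapshot("scene"); t0=dict(t); t0["image"]=cv2.cvtColor(cv2.imread("pics/scene0.png"),cv2.COLOR_BGR2RGB)
for s in(t0,t):
    p=pts(mask(s,(0,140,50),(8,255,255),(250,175,270,200))); print('red',len(p),p.mean(0),p[:,1].max())
print('pred', proj(t,[[*FOOT,.005],[*FOOT-[.0026,0],.018]]))
yaw=np.radians(8.74); c=np.array([.6058,.3091]); xb=np.array([np.cos(BW),np.sin(BW)])
foot=FOOT-.0025*xb; sh=lambda back: foot-(.020+back)*xb
r.move_l(grip_pos(c,yaw,.018),vel=.12); r.gripper_to(0,60); print('w',r.get_grip_width(),r.get_finger_force(),r.get_ee_pos())
r.move_l(grip_pos(c,yaw,.09),vel=.12); print(r.get_contact_force())
o=q(tool(frame(BW),0)); r.move_l(grip_pos(sh(.075),BW,.09),o,vel=.15)
r.move_l(grip_pos(sh(.075),BW,.0185),vel=.08); print(r.get_contact_force(),r.get_time())
for n in("top","scene"):
    s=r.snapshot(n); cv2.imwrite(f"pics/{n}4.png",cv2.cvtColor(s["image"],cv2.COLOR_RGB2BGR))
a,b=[cv2.imread(f"pics/{n}4.png") for n in("top","scene")]
cv2.imwrite("pics/v4.png",np.hstack([cv2.resize(a[130:235,190:330],(400,300)),cv2.resize(b[120:225,190:330],(400,300))]))
C=sh(.075); P=[[*(C+.05*xb+k*.025*np.array([-xb[1],xb[0]])),.006] for k in(-1,1)]
print('free corners pred',proj(r.snapshot("top"),P),proj(r.snapshot("scene"),P))
E
```

```text
red 42 [258.26190476 189.66666667] 193.0
red 47 [257.74468085 186.17021277] 190.0
pred [[261.19152294 189.27939488]
 [260.53663684 185.97525206]]
w 0.2711692514153786 59.42893981933594 [0.56416813 0.30306667 0.01923975]
[-1.16473959 -0.30312453 -0.6922109 ]
[-9.04788578 -0.86818145 13.46154735] 20.375
free corners pred [[250.35137805 212.73068451]
 [229.64354522 212.53266703]] [[242.16038713 185.31725827]
 [254.14130891 174.53848407]]
```

View pics/v4.png

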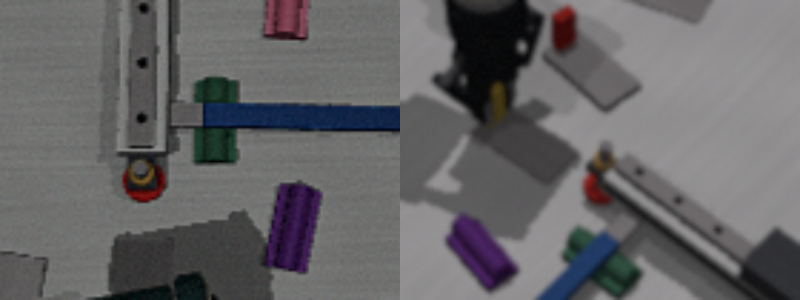

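The left half shows the foot raised (red disc, crop (144,182)). The right half shows the shim lying in front of the foot and in line with it, free edge (545,183)–(578,158) in the crop. The foot shifted 3.5 px against 3.3 predicted, so the lift is about 13 mm. I'll ease off the 13 N downforce and slide in.

```bash
python3 - <<'E'
from plant import r
from g import *
xb=np.array([np.cos(BW),np.sin(BW)]); foot=FOOT-.0025*xb; sh=lambda back: foot-(.020+back)*xb
z0=r.get_ee_pos()[2]; z=.0185
for k in range(4):
    z+=.0004; r.move_l(grip_pos(sh(.075),BW,z),vel=.01); f=r.get_contact_force(); print(z0,round(z,4),np.round(f,1))
    if f[2]<4: break
for b in (.055,.04,.02,0,-.002):
    r.move_l(grip_pos(sh(b),BW,z),vel=.06); f=r.get_contact_force(); print(b,np.round(f,1))
    if np.linalg.norm(f[:2])>20: break
print(r.get_time())
for n in("top","scene"):
    s=r.snapshot(n); cv2.imwrite(f"pics/{n}5.png",cv2.cvtColor(s["image"],cv2.COLOR_RGB2BGR))
a,b=[cv2.imread(f"pics/{n}5.png") for n in("top","scene")]
cv2.imwrite("pics/v5.png",np.hstack([cv2.resize(a[130:235,190:330],(400,300)),cv2.resize(b[150:210,220:300],(400,300))]))
E
```

```text
0.01914080224297138 0.0189 [-4.   0.   6.9]
0.01914080224297138 0.0193 [ 0.3 -0.4 -0.1]
0.055 [-0.1  0.4 -0.4]
0.04 [ 1.6 -0.3  0.8]
0.02 [ 1.3 -0.4 -0.1]
0 [1.3 0.3 0.4]
-0.002 [-4.4 -0.6  5.5]
23.175
```

View pics/v5.png

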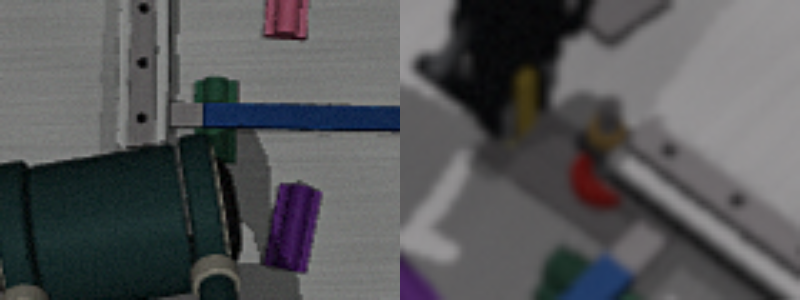

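The plate lies under the raised red foot, with no contact on the way in. I'll release, go straight up, retreat and check.

```bash
python3 - <<'E'
from plant import r
from g import *
r.gripper_to(0.6); p=np.array(r.get_ee_pos()); r.move_l(p+[0,0,.10],vel=.12); r.move_l(p+[-.03,.15,.2],vel=.2)
r.move_joints([1.197,.264,1.604,0,1.274,-.037]); print(r.get_time())
for n in("top","scene"):
    s=r.snapshot(n); cv2.imwrite(f"pics/{n}6.png",cv2.cvtColor(s["image"],cv2.COLOR_RGB2BGR))
a,b=[cv2.imread(f"pics/{n}6.png") for n in("top","scene")]
cv2.imwrite("pics/v6.png",np.hstack([cv2.resize(a[130:235,190:330],(400,300),interpolation=2),cv2.resize(b[150:210,220:300],(400,300),interpolation=2)]))
s=r.snapshot("top");print('yellow',rect(onz(s,pts(mask(s,(18,100,60),(35,255,255),(200,180,270,260))),.051)))
E
```

```text
27.5
yellow (array([504.9,  89.5]), 88.3, 23.0, 11.5)
```

View pics/v6.png

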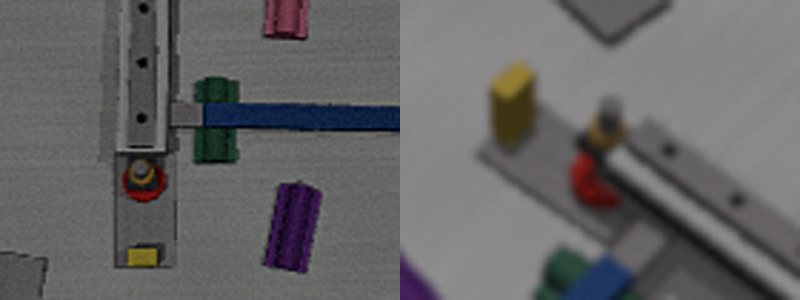

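The foot (crop (144,182)) sits over the plate's centre line (columns 114–174), about 71 mm from the grip end, so x ≈ +21 mm. The bar is holding and the robot is clear.

```bash
python3 -c "
from plant import r
print(r.job_done(), r.get_time())"
```

```text
the job is handed in; nothing more can be done
the job is handed in; nothing more can be done
```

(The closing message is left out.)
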